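# Hand over the fruit dish

### The job

Take the two-handled dish with the clementine by one of its handles, lift it off the supply tray and give it a quarter turn, so that you hold it by the handle on your own side and the free handle points straight across the guest's tray (the one laid with a spoon) to the guest on the far side. Carry it level, with the clementine staying in the middle of the dish and untouched, and leave everything else where it stands. Finish while holding it still and level, centred over the empty middle of the guest's tray and about 10 cm above it, for the guest to take: do not put it down or let go.

Things in the scene. Friction and masses are not known exactly. Their poses are not given: they have to be found in the camera images.
- dish: Shallow round aluminium serving dish with two like black handles, 158 mm across the rim, 31 mm high, 0.10 to 0.15 kg. Origin: centre of its underside; z up; x along the line of the handles. Inside: a flat of 13 mm radius 6 mm above the origin, a 10 degree slope out to 42 mm, then steeper. Starts on the supply tray, handles to the robot's left and right within some 20 degrees.
- grip_1 (a point): Middle of the dish's handle at its +x end, 102 mm from the dish's centre and 36 mm above its origin; dish's axes. The handle is a block sticking straight out from the rim: 46 mm long (79 to 125 mm from the centre), 26 mm wide (along y), 18 mm thick. The load hangs out to one side: a firm grip (some 40 N) keeps it from sagging.
- grip_2 (a point): The same for the like handle at the dish's -x end.
- clementine: Loose clementine, a ball 54 mm in diameter, about 75 g, lying in the middle of the dish; free to roll. Origin: its centre, so 33 mm above the dish's origin; the top is 60 mm above it.
- guest_tray: Guest's tray, the one with the spoon, fixed, 300 mm (x) by 400 mm (y), floor 4 mm thick, rim 18 mm high, turned up to 10 degrees, on the robot's left or right. Origin: centre of its underside; x points away from the robot, across the counter to the guest. Its middle is empty; a milk carton and a cup stand in its far corners, a spoon lies along its right edge (-y).
- place (a point): Centre of the empty part of the guest's tray, 20 mm to the robot's side of the tray's centre, on the tray's floor (4 mm above the counter); same axes as the tray.
- supply_tray: Tray of the same colour, shape and size on the robot's other side, fixed; origin and axes like the guest's tray. The dish stands on its near half; a milk carton, two cups and a pepper pot stand in a row along its far edge.
- milk_a: White half-pint gable-top milk carton with a yellow band, 64 x 64 mm, 108 mm tall; origin: centre of its underside. Far left corner of the supply tray.
- cup_a: Lidded fruit-sauce cup, 68 mm across the lid, 51 mm tall; origin: centre of its underside. Far edge of the supply tray, middle.
- cup_b: Lidded fruit-sauce cup, 68 mm across the lid, 51 mm tall; origin: centre of its underside. Far edge of the supply tray, between cup_a and milk_a.
- milk_b: White half-pint gable-top milk carton with a yellow band, 64 x 64 mm, 108 mm tall; origin: centre of its underside. Far left corner (+x, +y) of the guest's tray.
- cup_c: Lidded fruit-sauce cup, 68 mm across the lid, 51 mm tall; origin: centre of its underside. Far right corner of the guest's tray.
- spoon: Steel spoon 155 mm long lying along x, bowl to +x, under 12 mm high; right edge of the guest's tray. Origin: middle of its length.
- pepper_pot: Pepper pot, 38 mm across, 75 mm tall, far right corner of the supply tray. Origin: centre of its underside.
Not all that is in view belongs to the job. Leave any blue or pink look-alike of the pepper_pot alone.

How it is judged:
By the outcome, as a careful person would: the job done as asked, in the order asked, and still so for the second after the job is handed in, while the arm keeps its last pose, push and grip.
It also fails if it takes over 58 s, if anything falls off the work surface, if the arm or the gripper's body presses on something with over 40 N, if the wrist force passes 120 N, or if a joint passes its speed limit or range.

### The arm

A 7-joint arm with a two-finger parallel gripper is mounted at the origin on the work surface. World frame = base frame: x ahead of the robot, y to its left, z up, the work surface at z = 0. Lengths are in m, angles in degrees, forces in N, time in s.
With the tool pointing down it reaches from about 0.425 to 0.875 m from the base axis. Payload 4.7 kg.
Tool frame: the origin (TCP) lies between the finger pads; the fingertips stand env.tip_reach ahead of it and the grasp point (between the pads) lies 2 mm behind it (env.tip_reach is the distance from the TCP to the fingertips, in m); z points along the fingers, y is the line along which they close (so a half turn about z gives the same grasp; the last joint's range is limited). The gripper opens to 87 mm and grips with 3 to 60 N. Pads are 19 mm wide; open, the fingers measure 117 mm over their backs; the gripper's body (75 mm by 190 mm) begins 51 mm behind the grasp point.
Start: joints at [73.917, 18.392, -4.016, 83.108, 1.295, 78.541, -3.26], TCP at [0.189, -0.622, 0.24] pointing down, gripper open.
Joint ranges: [-163.93, 163.93], [-17.29, 119.83], [-79.2, 71.16], [3.27, 140.29], [-89.18, 269.18], [5.43, 117.66], [-154.24, 154.24]. Speed limits (degrees/s): [147.25, 147.25, 180, 180, 180, 180, 180].

### API

Orientations are given as [roll, pitch, yaw] about the fixed x, y, z axes, in that order (R = Rz(yaw) Ry(pitch) Rx(roll)).
In Python, from cell import env, read_camera gives the robot as it stands. The module is installed in compiled form; this text tells all that it offers.
- The arm moves only by the shell command python3 -m handwheel 'ROWS' [FORCE]. ROWS is a JSON list of rows, 1 to 8 of them, each of 5 numbers: dx, dy, dz in normalised numbers (1 is 0.6 m), then a turn about the tool's z in a scale on which 1.0 is 2 rad, then the finger opening in m; each row is the pose to reach, as a shift and turn from the pose commanded when the command began, along the tool's axes at that moment; what a row does not reach only later rows make up. A row lasts 1/12 s, in which the tool goes at most 0.0417 m and 7.16 degrees, less where a joint would pass 70% of its speed; a pose out of reach is approached as far as the arm can. The fingers move at their own pace and stop on an object; FORCE is the grip in N (left out, the last holds). Time passes only in rows, so rows that do not move let the fingers close. It prints the time, the measured TCP pose, the force, the opening and the grip force at its end. No shift or turn number may pass 1 either way. Input that does not fit is refused with a message, and nothing moves.
- env.get_obs(): the state, without advancing time (a new reading comes with each control period).
- read_camera(name): name is "side" or "top" or "wrist"; returns a dict with "color" (480x640x3 uint8, blue, green, red), "fx", "fy", "cx", "cy" (pixels), "world_from_camera" (4x4, takes a point from camera to world coordinates). Camera axes: x right, y down, z forward; pixel columns grow to the right and rows downward; lengths in m; the calibration is good to about 2 mm. A picture is of the moment at which its call begins. There is no depth.
- env.sign_off(): hands the job in; it is judged then, once.
The state is a dict: "time_s": time; "qpos": joint angles; "joint_velocities": joint speeds; "effort": joint torques, N m; "tool_pos": TCP position; "tool_rot": TCP orientation; "force": force on the tool from outside, world axes, zero at the start; "wrist_torque": the same for the moment, N m; "grip_width": finger opening in m; "grasp_force": force on a finger pad.
Only numpy, scipy, OpenCV 4.12 (cv2) and the standard library are available. Lean on these libraries where they do the work, as an engineer would, in place of code of your own. Each camera call takes 0.05 s, during which the arm holds its last target. There are 200 camera calls.

## Working session

There is one attempt and no reset: what is moved stays moved. The work goes in short steps, Python scripts to look and compute and a shell command to move; the robot and the scene stay as the last step left them, time stands still between calls to the robot, and variables do not carry over. Pictures are saved under pics/ and viewed, at most 10 in all, crops included, and the job is handed in when it is done.

```bash
mkdir -p pics; python3 - <<'E'
from cell import env, read_camera
import cv2, numpy as np
print(env.tip_reach, env.get_obs())
for n in ("top","side"):
    c=read_camera(n); cv2.imwrite(f"pics/{n}0.png",c["color"]); print(n,c["fx"],c["cx"],c["cy"],np.round(c["world_from_camera"],3).tolist())
E
```

```text
0.017 {'time_s': 0.0, 'qpos': array([73.91959773, 18.43981336, -4.0166943 , 83.17404462,  1.29698127,
       78.54126988, -3.25943703]), 'joint_velocities': array([ 0.04652002,  0.03728702, -0.07724211,  0.05624098, -0.00334216,
        0.02900839, -0.01295855]), 'effort': array([-3.93158427e-05, -4.91286993e+01, -4.03884519e-01, -3.12536895e+01,
       -6.40479103e-02,  4.37580119e-02,  1.82288863e-04]), 'tool_pos': array([ 0.188632  , -0.62148596,  0.23846063]), 'tool_rot': array([-1.79890231e+02,  7.30425363e-03,  1.68922019e+01]), 'force': array([0.14132399, 0.83519286, 0.1717179 ]), 'wrist_torque': array([ 0.08655955, -0.00573333,  0.00258312]), 'grasp_force': 0.0, 'grip_width': 0.08704390260599769}
top 527.160377150088 320.3793123950628 238.86268411788822 [[0.008, -0.996, 0.087, 0.366], [-1.0, -0.008, -0.001, -0.055], [0.002, -0.087, -0.996, 1.375], [0.0, 0.0, 0.0, 1.0]]
side 469.4680486620029 320.7535529180924 240.3372669034934 [[0.962, -0.205, 0.181, 0.25], [-0.273, -0.678, 0.682, -0.923], [-0.017, -0.706, -0.708, 0.93], [0.0, 0.0, 0.0, 1.0]]
```

View pics/top0.png

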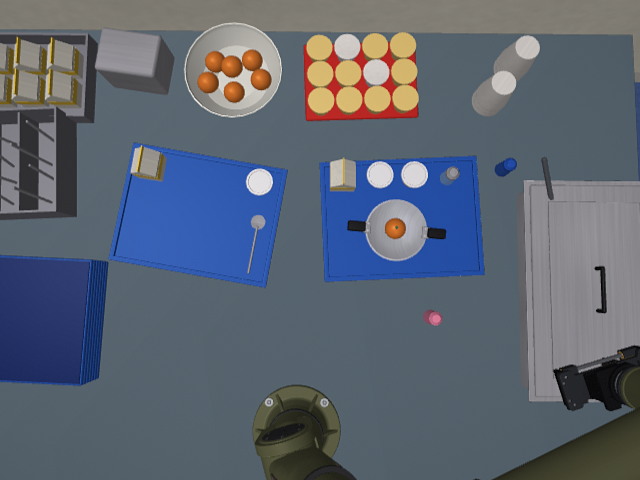

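View pics/side0.png

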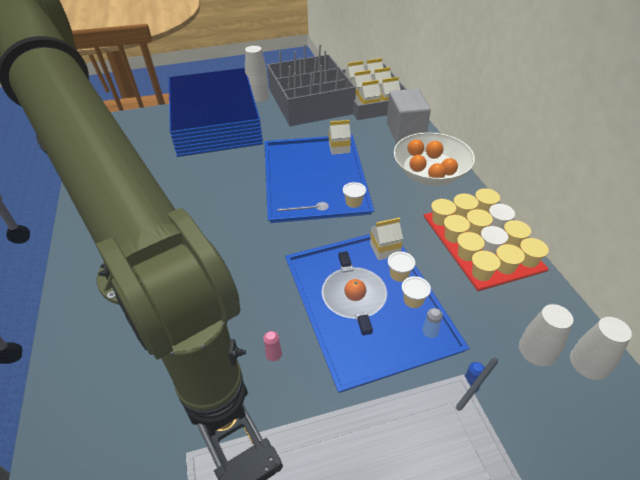

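Side and top views: the guest's tray with the spoon is on the left (top view about (198,214)) and the supply tray is on the right (403,218). 

Candidates for the target:
- **Dish with the clementine:** (396,229), with black handles at (357,226) and (436,233). It is the only two-handled dish, so I choose it.
- **White fruit bowl:** (233,70), oranges but no handles.
- **Look-alike pots:** pink (434,318) and blue (506,166), to be left alone.

I'll take the right handle (436,233), because the left one puts the gripper body close to milk_a.

```bash
cat > h.py <<'E'
import cv2, numpy as np
from cell import env, read_camera
def ray(c,p,z):
    T=c["world_from_camera"]; d=T[:3,:3]@np.array([(p[0]-c["cx"])/c["fx"],(p[1]-c["cy"])/c["fy"],1]); o=T[:3,3]
    return o+d*(z-o[2])/d[2]
def blobs(m,amin):
    n,l,s,ce=cv2.connectedComponentsWithStats(m.astype(np.uint8))
    return [(l==i,s[i],ce[i]) for i in range(1,n) if s[i][4]>amin]
E
python3 - <<'E'
from h import *
c=read_camera("top"); im=c["color"]; hsv=cv2.cvtColor(im,cv2.COLOR_BGR2HSV)
w=np.zeros(im.shape[:2],bool); w[190:275,335:465]=1
print("black"); H=[]
for m,s,ce in blobs((im.max(2)<60)&w,30):
    r=cv2.minAreaRect(np.argwhere(m)[:,::-1].astype(np.float32)); P=ray(c,ce,.047); H.append(P)
    print(s,ce,r,P.round(4))
H=sorted(H,key=lambda p:p[1]); d=H[1]-H[0]; print("sep",np.linalg.norm(d),"mid",(H[0]+H[1])/2,"ang",np.degrees(np.arctan2(d[1],d[0])))
for m,s,ce in blobs((hsv[...,0]<18)&(hsv[...,1]>150)&(hsv[...,2]>90)&w,40): print("clem",s,ce,ray(c,ce,.037).round(4))
bl=(hsv[...,0]>100)&(hsv[...,0]<125)&(hsv[...,1]>150)
for m,s,ce in blobs(bl,4000):
    if s[1]<100 or s[1]>200: continue
    k,_=cv2.findContours(m.astype(np.uint8),0,2); k=max(k,key=cv2.contourArea)
    r=cv2.minAreaRect(cv2.convexHull(k)); b=cv2.boxPoints(r)
    W=np.array([ray(c,p,.018) for p in b]); print("tray",s,"\n",W.round(4),"ctr",W.mean(0).round(4),[np.linalg.norm(W[i]-W[i-1]).round(4) for i in range(4)],[np.degrees(np.arctan2(*(W[i]-W[i-1])[1::-1])).round(2) for i in range(4)])
cv2.imwrite("pics/dish.png",cv2.resize(im[150:290,320:480],None,fx=4,fy=4,interpolation=cv2.INTER_CUBIC))
E
```

```text
black
[348 221  18  11 164] [356.15853659 225.56097561] ((356.2376403808594, 225.62376403808594), (17.31364631652832, 9.552356719970703), 5.710593223571777) [ 0.5164 -0.1473  0.047 ]
[427 228  19  11 173] [436.09248555 233.07514451] ((436.0779113769531, 233.1434783935547), (18.107147216796875, 9.506253242492676), 5.194429397583008) [ 0.499  -0.3497  0.047 ]
sep 0.20318355521168205 mid [ 0.50773983 -0.24847574  0.047     ] ang 85.08171444591194
clem [385 219  20  20 309] [394.66343042 228.09385113] [ 0.5119 -0.2463  0.037 ]
tray [  109   143   179   144 16947] 
 [[0.4284 0.4883 0.018 ]
 [0.7379 0.4462 0.018 ]
 [0.6659 0.0311 0.018 ]
 [0.3591 0.0811 0.018 ]] ctr [0.5478 0.2617 0.018 ] [np.float64(0.4131), np.float64(0.3123), np.float64(0.4213), np.float64(0.3109)] [np.float64(80.34), np.float64(-7.75), np.float64(-99.84), np.float64(170.74)]
tray [  320   156   165   126 13224] 
 [[ 0.6861 -0.0515  0.018 ]
 [ 0.7083 -0.4707  0.018 ]
 [ 0.3967 -0.4784  0.018 ]
 [ 0.3755 -0.0674  0.018 ]] ctr [ 0.5417 -0.267   0.018 ] [np.float64(0.311), np.float64(0.4197), np.float64(0.3117), np.float64(0.4115)] [np.float64(2.94), np.float64(-86.97), np.float64(-178.58), np.float64(92.96)]
```

View pics/dish.png

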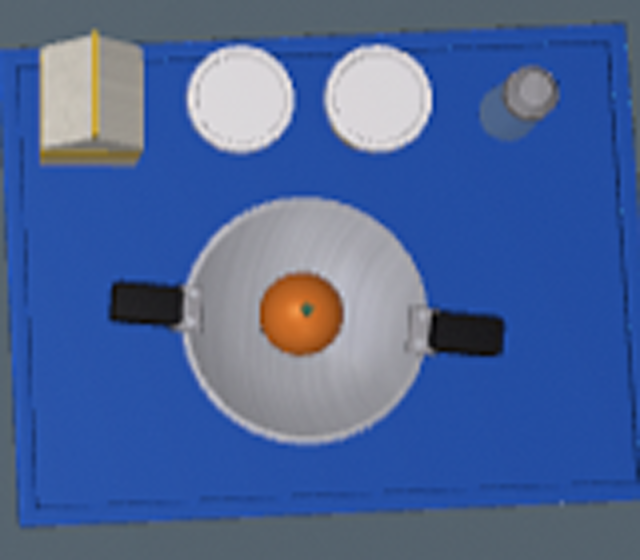

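The crop confirms a two-handled dish with the clementine about in its middle. The handles are 203 mm apart (204 expected), and the right handle is at (0.499, -0.350).

The manual's scale: shifts go in shares of 0.6 m and turns go in shares of 2 rad. Converting my numbers, 0.25 m / 0.6 = 0.4167, 0.23 m / 0.6 = 0.3833, -46 degrees / 114.5916 = -0.4014.

```bash
python3 -m handwheel '[[0.0333, -0.0167, 0, -0.0349, 0.087], [0.1, -0.045, 0, -0.0873, 0.087], [0.1667, -0.075, 0, -0.1396, 0.087], [0.225, -0.1017, 0, -0.2007, 0.087], [0.2833, -0.1283, 0, -0.2618, 0.087], [0.3333, -0.15, 0, -0.3142, 0.087], [0.3833, -0.1733, 0, -0.3665, 0.087], [0.4167, -0.1883, 0, -0.4014, 0.087]]' 40
python3 - <<'E'
from h import *
o=env.get_obs(); R=cv2.Rodrigues(np.zeros(3))[0]
from scipy.spatial.transform import Rotation as S
R=S.from_euler("xyz",o["tool_rot"],degrees=True).as_matrix()
print(R.T@(np.array([.499,-.350,.14])-o["tool_pos"]), 85.08-o["tool_rot"][2], o["qpos"])
E
```

```text
time_s: 0.82
tool_pos: [0.3983, -0.4377, 0.2395]
tool_rot: [180.0, -0.1, 63.4]
force: [-0.1, 0.6, -0.6]
grip_width: 0.0871
grasp_force: 0.0
[0.12336375 0.05080193 0.09971382] 21.66853639804406 [ 60.99054176  12.27355169 -18.34951084  91.2805751    3.84262883
  77.08620396  15.58429469]
```

Scaled: 0.123 m / 0.6 = 0.205, 0.11 m / 0.6 = 0.1833, -21.7 degrees / 114.5916 = -0.1894.

```bash
cat >> h.py <<'E'
from scipy.spatial.transform import Rotation as S
def delta(p,yaw):
    o=env.get_obs(); R=S.from_euler("xyz",o["tool_rot"],degrees=True).as_matrix()
    print("tool delta",(R.T@(np.array(p)-o["tool_pos"])).round(4),"turn",-round((yaw-o["tool_rot"][2]+180)%360-180,2),"q",o["qpos"].round(1))
E
python3 -m handwheel '[[0.05, 0.02, 0, -0.0436, 0.087], [0.1, 0.0417, 0, -0.096, 0.087], [0.15, 0.0617, 0.0333, -0.1484, 0.087], [0.1833, 0.075, 0.0833, -0.1833, 0.087], [0.205, 0.085, 0.1333, -0.1894, 0.087], [0.205, 0.085, 0.15, -0.1894, 0.087], [0.205, 0.085, 0.15, -0.1894, 0.087], [0.205, 0.085, 0.15, -0.1894, 0.087]]'
python3 - <<'E'
from h import *
delta([.499,-.350,.038],85.08)
c=read_camera("wrist"); im=c["color"]; cv2.imwrite("pics/w1.png",im)
for m,s,ce in blobs((im.max(2)<60),300): print(s,ce,ray(c,ce,.047).round(4))
print(c["world_from_camera"].round(3).tolist())
E
```

```text
time_s: 1.48
tool_pos: [0.4955, -0.3563, 0.1496]
tool_rot: [-179.9, 0.0, 84.5]
force: [0.2, -0.4, 0.2]
grip_width: 0.0874
grasp_force: 0.0
tool delta [0.0067 0.003  0.1116] turn -0.6 q [ 53.3  18.7 -24.2  94.8   8.2  68.3  21.6]
[ 313  207   32   57 1739] [328.98217366 234.85853939] [ 0.4987 -0.3493  0.047 ]
[    0   260   640   220 63388] [245.12497634 405.00842431] [ 0.4121 -0.4933  0.047 ]
[ 454  260  186   87 5082] [542.54525777 296.26544667] [ 0.6628 -0.4153  0.047 ]
[203 267  37  21 496] [225.16935484 278.76008065] [ 0.4143 -0.3767  0.047 ]
[412 267  38  21 489] [426.70756646 278.78732106] [ 0.5717 -0.3918  0.047 ]
[208 320  24  36 427] [216.44028103 331.95784543] [ 0.3995 -0.4217  0.047 ]
[421 320  24  27 388] [435.07216495 330.2371134 ] [ 0.5774 -0.4371  0.047 ]
[ 477  427   47   53 1736] [502.04723502 448.8859447 ] [ 0.6351 -0.561   0.047 ]
[618 427  22  53 795] [631.33584906 457.45786164] [ 0.7518 -0.5815  0.047 ]
[[0.995, -0.093, -0.025, 0.502], [-0.096, -0.966, -0.239, -0.291], [-0.002, 0.24, -0.971, 0.295], [0.0, 0.0, 0.0, 1.0]]
```

View pics/w1.png

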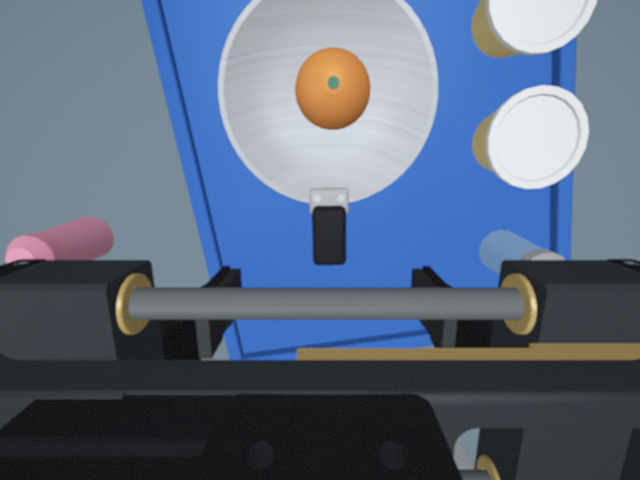

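The wrist view shows the handle at pixel (329,235), between the open fingers, which puts it at (0.4987, -0.3493). That agrees with the top view, so I descend and grip.

Scaled: 0.1115 m / 0.6 = 0.1858, 0.11 m / 0.6 = 0.1833, -0.6 degrees / 114.5916 = -0.0052.

```bash
python3 -m handwheel '[[0.0117, 0.005, 0.0167, -0.0052, 0.087], [0.0117, 0.005, 0.0583, -0.0052, 0.087], [0.0117, 0.005, 0.1, -0.0052, 0.087], [0.0117, 0.005, 0.1333, -0.0052, 0.087], [0.0117, 0.005, 0.1583, -0.0052, 0.087], [0.0117, 0.005, 0.175, -0.0052, 0.087], [0.0117, 0.005, 0.1833, -0.0052, 0.087], [0.0117, 0.005, 0.1858, -0.0052, 0.087]]' && python3 -m handwheel '[[0, 0, 0, 0, 0.087], [0, 0, 0, 0, 0.087], [0, 0, 0, 0, 0.087]]'
python3 - <<'E'
from h import *
delta([.499,-.350,.038],85.08)
E
```

```text
time_s: 2.2
tool_pos: [0.5002, -0.3486, 0.038]
tool_rot: [180.0, 0.0, 85.2]
force: [-0.7, -0.2, -0.1]
grip_width: 0.087
grasp_force: 0.0
time_s: 2.45
tool_pos: [0.501, -0.3488, 0.0393]
tool_rot: [179.9, 0.1, 85.2]
force: [0.6, 0.6, 0.8]
grip_width: 0.0869
grasp_force: 0.0
tool delta [-0.0013 -0.0019  0.0013] turn 0.1 q [ 51.4  25.3 -23.3 100.2  11.7  56.8  18.9]
```

Scaled: -0.0015 m / 0.6 = -0.0025.

```bash
python3 -m handwheel '[[0, -0.0025, 0, 0, 0.07], [0, -0.0025, 0, 0, 0.055], [0, -0.0025, 0, 0, 0.045], [0, -0.0025, 0, 0, 0.038], [0, -0.0025, 0, 0, 0.033], [0, -0.0025, 0, 0, 0.03], [0, -0.0025, 0, 0, 0.028], [0, -0.0025, 0, 0, 0.026]]' 10 && python3 -m handwheel '[[0, 0, 0, 0, 0.02], [0, 0, 0, 0, 0.01], [0, 0, 0, 0, 0], [0, 0, 0, 0, 0], [0, 0, 0, 0, 0], [0, 0, 0, 0, 0]]' 45
python3 - <<'E'
from h import *
delta([.499,-.350,.038],85.08); o=env.get_obs(); print(o["wrist_torque"])
c=read_camera("wrist"); im=c["color"]; cv2.imwrite("pics/w2.png",im)
E
```

```text
time_s: 3.12
tool_pos: [0.4988, -0.3482, 0.038]
tool_rot: [-180.0, 0.0, 85.2]
force: [-0.2, -0.0, 0.3]
grip_width: 0.0415
grasp_force: 0.0
time_s: 3.62
tool_pos: [0.4988, -0.3482, 0.038]
tool_rot: [-180.0, 0.0, 85.2]
force: [-0.4, 0.4, -0.7]
grip_width: 0.0256
grasp_force: 45.0
tool delta [-0.0018  0.0003  0.    ] turn 0.11 q [ 51.5  25.2 -23.3 100.4  11.6  56.8  19. ]
[-0.03753019 -0.15069437  0.09833235]
```

View pics/w2.png

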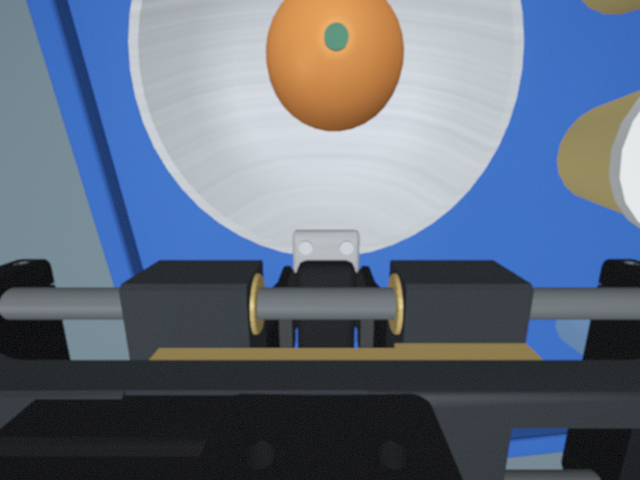

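The grip holds at 25.6 mm and 45 N, with the clementine still in the middle. I lift straight up gently and then measure the guest's tray more accurately.

Scaled: -0.029 m / 0.6 = -0.0483, -0.022 m / 0.6 = -0.0367.

```bash
python3 -m handwheel '[[0, 0, -0.0017, 0, 0], [0, 0, -0.0033, 0, 0], [0, 0, -0.0067, 0, 0], [0, 0, -0.0117, 0, 0], [0, 0, -0.0183, 0, 0], [0, 0, -0.0267, 0, 0], [0, 0, -0.0367, 0, 0], [0, 0, -0.0483, 0, 0]]' 45 && python3 -m handwheel '[[0, 0, -0.0133, 0, 0], [0, 0, -0.0283, 0, 0], [0, 0, -0.0433, 0, 0], [0, 0, -0.0583, 0, 0], [0, 0, -0.0733, 0, 0], [0, 0, -0.0883, 0, 0], [0, 0, -0.1033, 0, 0], [0, 0, -0.1183, 0, 0]]' && python3 -m handwheel '[[0, 0, -0.0133, 0, 0], [0, 0, -0.025, 0, 0], [0, 0, -0.0367, 0, 0], [0, 0, -0.0467, 0, 0], [0, 0, -0.055, 0, 0], [0, 0, -0.0617, 0, 0], [0, 0, -0.065, 0, 0], [0, 0, -0.0667, 0, 0]]'
python3 - <<'E'
from h import *
c=read_camera("top"); im=c["color"]; hsv=cv2.cvtColor(im,cv2.COLOR_BGR2HSV)
bl=(hsv[...,0]>100)&(hsv[...,0]<125)&(hsv[...,1]>150); bl[:,300:]=0; bl[:130]=0
m=[b for b in blobs(bl,4000) if b[1][1]>135 and b[1][1]<200][0][0].astype(np.uint8)
k,_=cv2.findContours(m,0,2); k=max(k,key=cv2.contourArea); hull=cv2.convexHull(k)
q=cv2.approxPolyDP(hull,12,True)[:,0]; print("quad",q.tolist())
W=np.array([ray(c,p,.018)[:2] for p in k[:,0].astype(float)]); Q=np.array([ray(c,p,.018)[:2] for p in q.astype(float)])
L=[]
for i in range(len(Q)):
    a,b=Q[i],Q[(i+1)%len(Q)]; u=(b-a)/np.linalg.norm(b-a); n=np.array([-u[1],u[0]]); t=(W-a)@u; dd=(W-a)@n
    s=W[(abs(dd)<.008)&(t>.03)&(t<np.linalg.norm(b-a)-.03)]
    vx,vy,x,y=cv2.fitLine(s.astype(np.float32),cv2.DIST_HUBER,0,.001,.001).ravel(); L.append((vx,vy,x,y)); print(len(s),"ang",np.degrees(np.arctan2(vy,vx)))
X=[]
for i in range(4):
    a,b=L[i-1],L[i]; A=np.array([[a[0],-b[0]],[a[1],-b[1]]]); s=np.linalg.solve(A,[b[2]-a[2],b[3]-a[3]]); X.append([a[2]+s[0]*a[0],a[3]+s[0]*a[1]])
X=np.array(X); print(X.round(4),X.mean(0),[np.linalg.norm(X[i]-X[i-1]).round(4) for i in range(4)])
o=env.get_obs(); print(o["tool_pos"],o["tool_rot"],o["wrist_torque"])
c=read_camera("side"); cv2.imwrite("pics/s2.png",c["color"][120:400,220:560])
E
```

```text
time_s: 4.33
tool_pos: [0.4988, -0.3482, 0.0677]
tool_rot: [-180.0, 0.0, 85.2]
force: [-0.8, 0.4, -1.7]
grip_width: 0.0259
grasp_force: 45.0
time_s: 5.0
tool_pos: [0.4988, -0.3482, 0.139]
tool_rot: [180.0, 0.0, 85.2]
force: [0.6, -0.2, -2.3]
grip_width: 0.0254
grasp_force: 45.0
time_s: 5.67
tool_pos: [0.4989, -0.3482, 0.1783]
tool_rot: [180.0, 0.0, 85.2]
force: [-0.3, -0.2, -2.4]
grip_width: 0.0255
grasp_force: 45.0
quad [[133, 143], [287, 171], [265, 286], [109, 258]]
52 ang 80.1886
35 ang -9.559778
47 ang 80.52845
40 ang -9.971732
[[0.7336 0.4349]
 [0.6642 0.0337]
 [0.3612 0.0848]
 [0.4286 0.4885]] [0.54688585 0.2604721 ] [np.float32(0.3097), np.float32(0.4071), np.float32(0.3073), np.float32(0.4093)]
[ 0.49883063 -0.34820309  0.17824075] [1.79996382e+02 9.13679972e-03 8.51884608e+01] [-0.22031749 -0.09491484 -0.00332244]
```

View pics/s2.png

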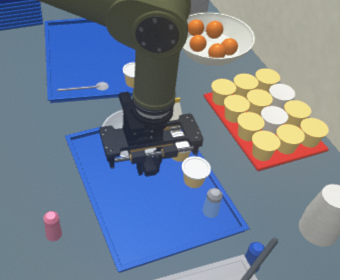

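The dish is lifted clear. The guest tray measures 308 x 408 mm with its centre at (0.547, 0.2605) and yaw -9.7, so I do the quarter turn now.

Scaled: 7.5 degrees / 114.5916 = 0.0654.

```bash
python3 -m handwheel '[[0, 0, 0, 0.0044, 0], [0, 0, 0, 0.0131, 0], [0, 0, 0, 0.0262, 0], [0, 0, 0, 0.0436, 0], [0, 0, 0, 0.0654, 0], [0, 0, 0, 0.0873, 0], [0, 0, 0, 0.1134, 0], [0, 0, 0, 0.1396, 0]]' 45 && python3 -m handwheel '[[0, 0, 0, 0.0262, 0], [0, 0, 0, 0.0524, 0], [0, 0, 0, 0.0785, 0], [0, 0, 0, 0.1047, 0], [0, 0, 0, 0.1309, 0], [0, 0, 0, 0.1571, 0], [0, 0, 0, 0.1833, 0], [0, 0, 0, 0.2094, 0]]' && python3 -m handwheel '[[0, 0, 0, 0.0262, 0], [0, 0, 0, 0.0524, 0], [0, 0, 0, 0.0785, 0], [0, 0, 0, 0.1047, 0], [0, 0, 0, 0.1309, 0], [0, 0, 0, 0.1571, 0], [0, 0, 0, 0.1833, 0], [0, 0, 0, 0.2094, 0]]' && python3 -m handwheel '[[0, 0, 0, 0.0262, 0], [0, 0, 0, 0.0524, 0], [0, 0, 0, 0.0785, 0], [0, 0, 0, 0.1047, 0], [0, 0, 0, 0.1309, 0], [0, 0, 0, 0.1571, 0], [0, 0, 0, 0.1789, 0], [0, 0, 0, 0.2007, 0]]' && python3 -m handwheel '[[0, 0, 0, 0.0175, 0], [0, 0, 0, 0.0349, 0], [0, 0, 0, 0.048, 0], [0, 0, 0, 0.0567, 0], [0, 0, 0, 0.0637, 0], [0, 0, 0, 0.0681, 0], [0, 0, 0, 0.0681, 0]]'
python3 - <<'E'
from h import *
delta([.4276,.2809,.178],-9.6)
c=read_camera("wrist"); cv2.imwrite("pics/w3.png",c["color"])
E
```

```text
time_s: 6.43
tool_pos: [0.4986, -0.348, 0.1777]
tool_rot: [-180.0, -0.0, 69.0]
force: [0.1, 0.7, -2.1]
grip_width: 0.0258
grasp_force: 45.0
time_s: 7.1
tool_pos: [0.4986, -0.348, 0.1776]
tool_rot: [-179.9, 0.0, 45.0]
force: [-0.3, 0.2, -2.2]
grip_width: 0.0254
grasp_force: 45.0
time_s: 7.77
tool_pos: [0.4985, -0.3479, 0.1776]
tool_rot: [-179.9, 0.0, 21.0]
force: [-0.2, -0.3, -3.4]
grip_width: 0.0251
grasp_force: 45.0
time_s: 8.43
tool_pos: [0.4985, -0.3478, 0.1775]
tool_rot: [-180.0, 0.1, -2.0]
force: [-0.2, 0.2, -2.6]
grip_width: 0.0252
grasp_force: 45.0
time_s: 9.02
tool_pos: [0.4988, -0.348, 0.1779]
tool_rot: [-180.0, 0.0, -9.6]
force: [-0.1, -0.5, -1.7]
grip_width: 0.0256
grasp_force: 45.0
tool delta [-0.1753 -0.6082  0.    ] turn -0.03 q [ 43.1  16.  -12.8  93.7   3.7  70.8 -70. ]
```

View pics/w3.png

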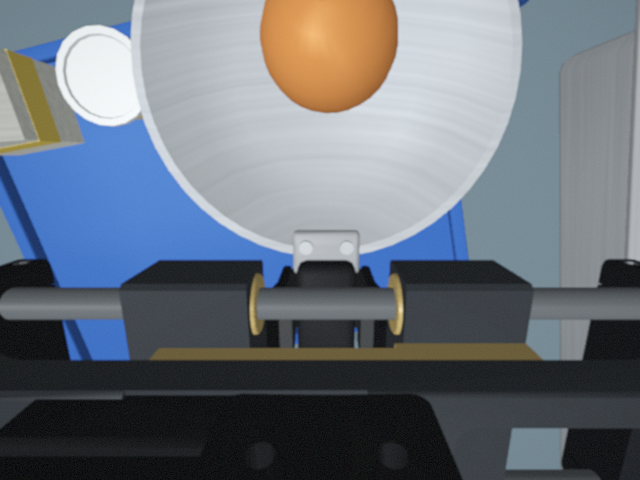

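The dish is still held, but the clementine (pixel (329,35)) has moved outwards a little. I measure it in the tool frame over a second to see whether it is rolling.

```bash
cat >> h.py <<'E'
def clem(name="wrist"):
    c=read_camera(name); im=c["color"]; o=env.get_obs(); R=S.from_euler("xyz",o["tool_rot"],degrees=True).as_matrix()
    hsv=cv2.cvtColor(im,cv2.COLOR_BGR2HSV); m=(hsv[...,0]<20)&(hsv[...,1]>120)&(hsv[...,2]>60)
    out=[]
    for b,s,ce in blobs(m,150):
        k=max(cv2.findContours(b.astype(np.uint8),0,1)[0],key=cv2.contourArea)[:,0]; k=k[k[:,1]>3]
        if len(k)<10: continue
        e=cv2.fitEllipse(k); P=R.T@(ray(c,e[0],o["tool_pos"][2]-.001)-o["tool_pos"])
        if abs(P[0]-.1)<.07 and abs(P[1])<.07: print(name,"clem in tool",(P*1000).round(1),"px",np.round(e[0]),np.round(e[1]))
E
cat > hold.py <<'E'
from h import *
clem("wrist"); clem("top")
E
python3 hold.py; python3 -m handwheel '[[0, 0, 0, 0, 0], [0, 0, 0, 0, 0], [0, 0, 0, 0, 0], [0, 0, 0, 0, 0]]' >/dev/null; python3 hold.py; python3 -m handwheel '[[0, 0, 0, 0, 0], [0, 0, 0, 0, 0], [0, 0, 0, 0, 0], [0, 0, 0, 0, 0]]' >/dev/null; python3 hold.py
python3 - <<'E'
import cv2,numpy as np
for n in ("w1","w2","w3"):
    im=cv2.imread(f"pics/{n}.png"); h=cv2.cvtColor(im,cv2.COLOR_BGR2HSV); m=((h[...,0]<20)&(h[...,1]>120)&(h[...,2]>60)).astype(np.uint8); m[150:]=0
    k=max(cv2.findContours(m,0,1)[0],key=cv2.contourArea)[:,0]; k=k[k[:,1]>3]; print(n,cv2.fitEllipse(k))
E
```

```text
wrist clem in tool [112.1   0.6   1. ] px [329.  32.] [135. 158.]
top clem in tool [110.4   0.2   1. ] px [455. 181.] [21. 23.]
wrist clem in tool [112.2   0.5   1. ] px [329.  32.] [135. 158.]
top clem in tool [110.5   0.3   1. ] px [455. 181.] [21. 23.]
wrist clem in tool [112.2   0.5   1. ] px [329.  32.] [135. 158.]
top clem in tool [110.5   0.3   1. ] px [455. 181.] [21. 23.]
w1 ((332.2962646484375, 88.03340911865234), (71.99456024169922, 79.87112426757812), 2.5478692054748535)
w2 ((334.31640625, 51.961524963378906), (134.75848388671875, 154.6856689453125), 2.6577208042144775)
w3 ((328.7944641113281, 32.2841911315918), (135.2692108154297, 157.83201599121094), 1.269980788230896)
```

```bash
cat >> h.py <<'E'
def proj(c,P):
    T=np.linalg.inv(c["world_from_camera"]); p=T[:3,:3]@P+T[:3,3]; return np.array([c["cx"]+c["fx"]*p[0]/p[2],c["cy"]+c["fy"]*p[1]/p[2]])
def free():
    o=env.get_obs(); R=S.from_euler("xyz",o["tool_rot"],degrees=True).as_matrix(); E=o["tool_pos"]+R@np.array([.203,0,-.002])
    A=[];B=[]; cs=[read_camera(n) for n in ("top","side")]
    for c,n in zip(cs,("top","side")):
        e=proj(c,E); im=c["color"]; best=None
        for m,s,ce in blobs(im.max(2)<60,40):
            if np.linalg.norm(ce-e)<20: best=ce; print(n,"exp",e.round(1),"blob",ce.round(1),s)
        if best is None: print(n,"none near",e); return
        T=c["world_from_camera"]; P=T[:3,:3].T@np.c_[np.eye(3),-T[:3,3]]; K=np.array([[c["fx"],0,c["cx"]],[0,c["fy"],c["cy"]],[0,0,1]]); A.append(K@P); B.append(best)
    X=cv2.triangulatePoints(A[0],A[1],B[0],B[1])[:,0]; X=X[:3]/X[3]
    print("free handle tool frame mm",(R.T@(X-o["tool_pos"])*1000).round(1))
E
python3 - <<'E'
from h import *
free()
# reference: same measurement on the handles as first photographed (both at equal height)
A=[];L=[];Rr=[]
top=cv2.imread("pics/top0.png"); side=cv2.imread("pics/side0.png")
ct=read_camera("top"); cs=read_camera("side")
for name,P0 in (("left",np.array([.5164,-.1473,.04])),("right",np.array([.499,-.3497,.04]))):
    M=[];B=[]
    for c,im in ((ct,top),(cs,side)):
        e=proj(c,P0); b=[ce for m,s,ce in blobs(im.max(2)<60,40) if np.linalg.norm(ce-e)<20]
        if not b: print("none",e); break
        T=c["world_from_camera"]; K=np.array([[c["fx"],0,c["cx"]],[0,c["fy"],c["cy"]],[0,0,1]]); M.append(K@T[:3,:3].T@np.c_[np.eye(3),-T[:3,3]]); B.append(b[0])
    else:
        X=cv2.triangulatePoints(M[0],M[1],B[0],B[1])[:,0]; print(name,(X[:3]/X[3]).round(4))
E
```

```text
top exp [461.8 141.5] blob [461.4 141.8] [455 132  14  20 228]
side none near [462.55046406 274.04637459]
none [343.69779327 258.84178891]
none [363.73922918 323.29836163]
```

```bash
python3 - <<'E'
from h import *
top=cv2.imread("pics/top0.png"); side=cv2.imread("pics/side0.png")
ct=read_camera("top"); cs=read_camera("side")
o=env.get_obs(); R=S.from_euler("xyz",o["tool_rot"],degrees=True).as_matrix(); E=o["tool_pos"]+R@np.array([.203,0,-.002])
for name,P0,t,s in (("left",np.array([.5164,-.1473,.04]),top,side),("right",np.array([.499,-.3497,.04]),top,side),("now",E,ct["color"],cs["color"])):
  for th in (60,75,):
    M=[];B=[]
    for c,im in ((ct,t),(cs,s)):
        e=proj(c,P0); w=np.zeros(im.shape[:2],bool); x,y=e.astype(int); w[y-18:y+19,x-18:x+19]=1
        bb=blobs((im.max(2)<th)&w,25); print(name,th,e.round(1),[(ce.round(1).tolist(),s_.tolist()) for m,s_,ce in bb])
        if not bb: break
        T=c["world_from_camera"]; K=np.array([[c["fx"],0,c["cx"]],[0,c["fy"],c["cy"]],[0,0,1]]); M.append(K@T[:3,:3].T@np.c_[np.eye(3),-T[:3,3]]); B.append(max(bb,key=lambda q:q[1][4])[2])
    else:
        X=cv2.triangulatePoints(M[0],M[1],B[0],B[1])[:,0]; X=X[:3]/X[3]; print(" ->",X.round(4),"from expected mm",((X-P0)*1000).round(1))
cv2.imwrite("pics/s3.png",cv2.resize(cs["color"][170:350,320:560],None,fx=3,fy=3))
E
```

```text
left 60 [356.  225.9] [([356.2, 225.6], [348, 221, 18, 11, 164])]
left 60 [343.7 258.8] []
left 75 [356.  225.9] [([356.4, 225.7], [348, 221, 18, 11, 172])]
left 75 [343.7 258.8] [([344.4, 258.7], [339, 252, 12, 14, 101])]
 -> [ 0.5173 -0.1483  0.0411] from expected mm [ 0.9 -1.   1.1]
right 60 [435.5 233.4] [([436.1, 233.1], [427, 228, 19, 11, 173])]
right 60 [363.7 323.3] []
right 75 [435.5 233.4] [([436.1, 233.2], [427, 228, 19, 11, 179])]
right 75 [363.7 323.3] [([366.6, 331.6], [362, 330, 10, 4, 29])]
 -> [ 0.503  -0.357   0.0152] from expected mm [  4.   -7.3 -24.8]
now 60 [461.8 141.6] [([461.4, 141.8], [455, 132, 14, 20, 229])]
now 60 [462.5 274.1] []
now 75 [461.8 141.6] [([461.5, 141.8], [455, 132, 14, 21, 237])]
now 75 [462.5 274.1] [([462.7, 275.4], [452, 270, 23, 13, 242])]
 -> [ 0.6998 -0.3824  0.1758] from expected mm [ 0.9 -0.4 -4.3]
```

View pics/s3.png

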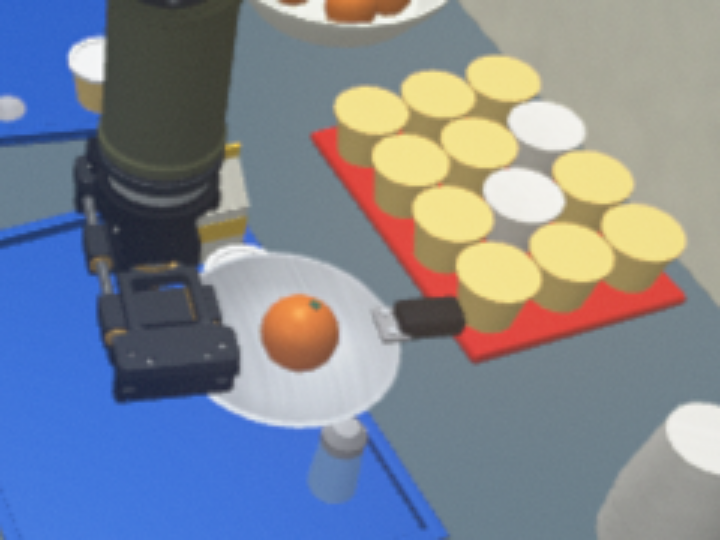

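The crop shows the free handle at crop pixel (430,316) and the clementine on the flat at (300,333). The free handle sits about 4 mm low (roughly 1°), and the ball rests still within about 10 mm of centre. I raise the grip to 55 N and move across gently.

Scaled: -0.0692 m / 0.6 = -0.1153, -0.0078 m / 0.6 = -0.013.

```bash
python3 -m handwheel '[[0, 0, 0, 0, 0], [0, 0, 0, 0, 0]]' 55 >/dev/null && python3 -m handwheel '[[-0.0005, -0.0017, 0, 0, 0], [-0.0013, -0.0048, 0, 0, 0], [-0.0028, -0.0097, 0, 0, 0], [-0.0047, -0.016, 0, 0, 0], [-0.007, -0.024, 0, 0, 0], [-0.0097, -0.0337, 0, 0, 0], [-0.013, -0.0448, 0, 0, 0], [-0.0167, -0.0577, 0, 0, 0]]' && python3 -m handwheel '[[-0.0042, -0.0145, 0, 0, 0], [-0.0083, -0.0288, 0, 0, 0], [-0.0125, -0.0433, 0, 0, 0], [-0.0167, -0.0577, 0, 0, 0], [-0.0208, -0.0722, 0, 0, 0], [-0.025, -0.0865, 0, 0, 0], [-0.0292, -0.101, 0, 0, 0], [-0.0333, -0.1153, 0, 0, 0]]' && python3 -m handwheel '[[-0.0042, -0.0145, 0, 0, 0], [-0.0083, -0.0288, 0, 0, 0], [-0.0125, -0.0433, 0, 0, 0], [-0.0167, -0.0577, 0, 0, 0], [-0.0208, -0.0722, 0, 0, 0], [-0.025, -0.0865, 0, 0, 0], [-0.0292, -0.101, 0, 0, 0], [-0.0333, -0.1153, 0, 0, 0]]' && python3 -m handwheel '[[-0.0042, -0.0145, 0, 0, 0], [-0.0083, -0.0288, 0, 0, 0], [-0.0125, -0.0433, 0, 0, 0], [-0.0167, -0.0577, 0, 0, 0], [-0.0208, -0.0722, 0, 0, 0], [-0.025, -0.0865, 0, 0, 0], [-0.0292, -0.101, 0, 0, 0], [-0.0333, -0.1153, 0, 0, 0]]'
python3 -c "
from h import *
delta([.4276,.2809,.178],-9.6); clem()"
```

```text
time_s: 11.17
tool_pos: [0.4946, -0.3116, 0.1781]
tool_rot: [180.0, 0.0, -9.6]
force: [0.1, 0.1, -2.2]
grip_width: 0.0255
grasp_force: 55.0
time_s: 11.83
tool_pos: [0.4864, -0.2398, 0.1781]
tool_rot: [180.0, -0.0, -9.6]
force: [0.3, -0.1, -2.4]
grip_width: 0.0252
grasp_force: 55.0
time_s: 12.5
tool_pos: [0.4783, -0.1683, 0.1781]
tool_rot: [180.0, -0.0, -9.6]
force: [-0.1, 0.7, -1.3]
grip_width: 0.0254
grasp_force: 55.0
time_s: 13.17
tool_pos: [0.4701, -0.0968, 0.178]
tool_rot: [180.0, -0.0, -9.6]
force: [0.5, 0.8, -1.3]
grip_width: 0.0251
grasp_force: 55.0
tool delta [-0.1049 -0.3653  0.    ] turn -0.01 q [ 31.5   1.  -23.1 110.5   0.4  68.6 -91.4]
wrist clem in tool [112.5   4.9   0.9] px [334.  33.] [135. 158.]
```

Scaled: -0.0346 m / 0.6 = -0.0577, -0.0269 m / 0.6 = -0.0448.

```bash
python3 -m handwheel '[[-0.0005, -0.0017, 0, 0, 0], [-0.0013, -0.0048, 0, 0, 0], [-0.0028, -0.0097, 0, 0, 0], [-0.0047, -0.016, 0, 0, 0], [-0.007, -0.024, 0, 0, 0], [-0.0097, -0.0337, 0, 0, 0], [-0.013, -0.0448, 0, 0, 0], [-0.0167, -0.0577, 0, 0, 0]]' && python3 -m handwheel '[[-0.0042, -0.0145, 0, 0, 0], [-0.0083, -0.0288, 0, 0, 0], [-0.0125, -0.0433, 0, 0, 0], [-0.0167, -0.0577, 0, 0, 0], [-0.0208, -0.0722, 0, 0, 0], [-0.025, -0.0865, 0, 0, 0], [-0.0292, -0.101, 0, 0, 0], [-0.0333, -0.1153, 0, 0, 0]]' && python3 -m handwheel '[[-0.0042, -0.0145, 0, 0, 0], [-0.0083, -0.0288, 0, 0, 0], [-0.0125, -0.0433, 0, 0, 0], [-0.0167, -0.0577, 0, 0, 0], [-0.0208, -0.0722, 0, 0, 0], [-0.025, -0.0865, 0, 0, 0], [-0.0292, -0.101, 0, 0, 0], [-0.0333, -0.1153, 0, 0, 0]]'
python3 -c "
from h import *
delta([.4276,.2809,.178],-9.6)"
```

```text
time_s: 13.88
tool_pos: [0.466, -0.0612, 0.178]
tool_rot: [180.0, 0.0, -9.6]
force: [-0.2, -0.0, -2.1]
grip_width: 0.0255
grasp_force: 55.0
time_s: 14.55
tool_pos: [0.4578, 0.0107, 0.178]
tool_rot: [180.0, -0.0, -9.6]
force: [-0.2, -0.1, -2.5]
grip_width: 0.0255
grasp_force: 55.0
time_s: 15.22
tool_pos: [0.4497, 0.0822, 0.178]
tool_rot: [180.0, -0.0, -9.6]
force: [0.3, -0.8, -2.4]
grip_width: 0.0255
grasp_force: 55.0
tool delta [-0.055  -0.1923  0.    ] turn -0.01 q [  21.3   -1.8  -34.1  112.9   -1.1   68.6 -111.9]
```

Scaled: -0.0692 m / 0.6 = -0.1153, -0.0606 m / 0.6 = -0.101.

```bash
python3 -m handwheel '[[-0.0042, -0.0145, 0, 0, 0], [-0.0083, -0.0288, 0, 0, 0], [-0.0125, -0.0433, 0, 0, 0], [-0.0167, -0.0577, 0, 0, 0], [-0.0208, -0.0722, 0, 0, 0], [-0.025, -0.0865, 0, 0, 0], [-0.0292, -0.101, 0, 0, 0], [-0.0333, -0.1153, 0, 0, 0]]' && python3 -m handwheel '[[-0.0042, -0.0145, 0, 0, 0], [-0.0083, -0.0288, 0, 0, 0], [-0.0125, -0.0433, 0, 0, 0], [-0.0167, -0.0577, 0, 0, 0]]' && python3 -m handwheel '[[-0.0042, -0.0143, 0, 0, 0], [-0.0083, -0.0287, 0, 0, 0], [-0.012, -0.0425, 0, 0, 0], [-0.0157, -0.0555, 0, 0, 0], [-0.019, -0.0675, 0, 0, 0], [-0.0222, -0.0787, 0, 0, 0], [-0.025, -0.0888, 0, 0, 0], [-0.0275, -0.0978, 0, 0, 0]]' && python3 -m handwheel '[[-0.0023, -0.0083, 0, 0, 0], [-0.0045, -0.0162, 0, 0, 0], [-0.0067, -0.0228, 0, 0, 0], [-0.0083, -0.029, 0, 0, 0], [-0.01, -0.0343, 0, 0, 0], [-0.0112, -0.0387, 0, 0, 0], [-0.0122, -0.042, 0, 0, 0], [-0.0128, -0.0442, 0, 0, 0]]' && python3 -m handwheel '[[0, 0, 0, 0, 0], [0, 0, 0, 0, 0]]'
python3 - <<'E'
from h import *
delta([.4276,.2809,.138],-9.6); clem(); clem("top")
c=read_camera("top"); im=c["color"]; o=env.get_obs()
R=S.from_euler("xyz",o["tool_rot"],degrees=True).as_matrix(); E=o["tool_pos"]+R@np.array([.203,0,0]); e=proj(c,E)
for m,s,ce in blobs(im.max(2)<75,40):
    if np.linalg.norm(ce-e)<25: print("free handle",ce,s,ray(c,ce,o["tool_pos"][2]+.004),"expected",E)
E
```

```text
time_s: 15.88
tool_pos: [0.4415, 0.1537, 0.178]
tool_rot: [180.0, 0.0, -9.6]
force: [0.1, -0.3, -1.8]
grip_width: 0.0255
grasp_force: 55.0
time_s: 16.22
tool_pos: [0.4375, 0.1895, 0.178]
tool_rot: [-180.0, -0.0, -9.6]
force: [0.4, -0.2, -2.7]
grip_width: 0.0252
grasp_force: 55.0
time_s: 16.88
tool_pos: [0.431, 0.2499, 0.178]
tool_rot: [180.0, 0.0, -9.6]
force: [-0.6, -0.1, -2.4]
grip_width: 0.0256
grasp_force: 55.0
time_s: 17.55
tool_pos: [0.4279, 0.2769, 0.178]
tool_rot: [180.0, 0.0, -9.6]
force: [0.6, -1.2, -1.8]
grip_width: 0.0256
grasp_force: 55.0
time_s: 17.72
tool_pos: [0.4279, 0.2765, 0.178]
tool_rot: [180.0, 0.0, -9.6]
force: [-0.6, 0.3, -1.3]
grip_width: 0.0251
grasp_force: 55.0
tool delta [-0.0011 -0.0043  0.04  ] turn -0.01 q [   7.3    6.9  -45.6  106.2    5.3   69.1 -139.6]
wrist clem in tool [112.1  -0.5   1. ] px [326.  32.] [135. 158.]
top clem in tool [110.3  -0.6   1. ] px [183. 209.] [22. 23.]
free handle [190.8539823  169.73893805] [184 160  15  21 226] [0.62686277 0.242054   0.18199384] expected [0.6281428  0.2424421  0.17800565]
```

The manual's scale: shifts go in shares of 0.6 m and turns go in shares of 2 rad. Converting my numbers, 0.029 m / 0.6 = 0.0483, 0.025 m / 0.6 = 0.0417.

```bash
python3 -m handwheel '[[0, -0.0005, 0.0017, 0, 0], [0, -0.0017, 0.005, 0, 0], [-0.0005, -0.003, 0.01, 0, 0], [-0.0008, -0.0043, 0.0167, 0, 0], [-0.0013, -0.0055, 0.025, 0, 0], [-0.0017, -0.0063, 0.0333, 0, 0], [-0.0017, -0.0068, 0.0417, 0, 0], [-0.0017, -0.0072, 0.0483, 0, 0]]' && python3 -m handwheel '[[0, 0, 0.005, 0, 0], [0, 0, 0.0092, 0, 0], [0, 0, 0.0125, 0, 0], [0, 0, 0.0145, 0, 0], [0, 0, 0.015, 0, 0], [0, 0, 0.015, 0, 0], [0, 0, 0.015, 0, 0], [0, 0, 0.015, 0, 0]]' && python3 -m handwheel '[[0, 0, 0, 0, 0], [0, 0, 0, 0, 0], [0, 0, 0, 0, 0], [0, 0, 0, 0, 0], [0, 0, 0, 0, 0], [0, 0, 0, 0, 0]]'
python3 - <<'E'
from h import *
delta([.4276,.2809,.139],-9.6); clem(); clem("top")
ct=read_camera("top"); cs=read_camera("side"); o=env.get_obs()
R=S.from_euler("xyz",o["tool_rot"],degrees=True).as_matrix(); E=o["tool_pos"]+R@np.array([.203,0,-.002]); M=[];B=[]
for c in (ct,cs):
    e=proj(c,E); im=c["color"]; w=np.zeros(im.shape[:2],bool); x,y=e.astype(int); w[y-16:y+17,x-16:x+17]=1
    b=max(blobs((im.max(2)<75)&w,20),key=lambda q:q[1][4]); print(e.round(1),b[1],b[2]); T=c["world_from_camera"]; K=np.array([[c["fx"],0,c["cx"]],[0,c["fy"],c["cy"]],[0,0,1]]); M.append(K@T[:3,:3].T@np.c_[np.eye(3),-T[:3,3]]); B.append(b[2])
X=cv2.triangulatePoints(M[0],M[1],B[0],B[1])[:,0]; print(((X[:3]/X[3]-E)*1000).round(1))
a=cv2.resize(ct["color"][120:300,90:330],(400,300)); b=cv2.resize(cs["color"][100:280,220:460],(400,300)); cv2.imwrite("pics/fin.png",np.hstack([a,b]))
E
```

```text
time_s: 18.53
tool_pos: [0.4273, 0.281, 0.1481]
tool_rot: [180.0, 0.0, -9.6]
force: [-0.0, 0.4, -2.8]
grip_width: 0.0255
grasp_force: 55.0
time_s: 19.2
tool_pos: [0.4278, 0.2811, 0.1402]
tool_rot: [-180.0, -0.0, -9.6]
force: [-0.2, 0.6, -2.4]
grip_width: 0.025
grasp_force: 55.0
time_s: 19.7
tool_pos: [0.4277, 0.281, 0.14]
tool_rot: [180.0, -0.0, -9.6]
force: [-0.2, 0.6, -2.1]
grip_width: 0.0254
grasp_force: 55.0
tool delta [-0.      0.0002  0.001 ] turn -0.01 q [   6.     9.8  -45.6  108.4    7.7   64.9 -142. ]
wrist clem in tool [112.3  -0.3   1. ] px [327.  32.] [135. 158.]
top clem in tool [110.3  -0.5   1. ] px [185. 211.] [21. 22.]
[192.8 173. ] [186 164  14  20 212] [192.66037736 173.39150943]
[339.4 136.6] [333 134  15   9 105] [339.95238095 137.7047619 ]
[ 1.1  1.4 -5.2]
```

View pics/fin.png

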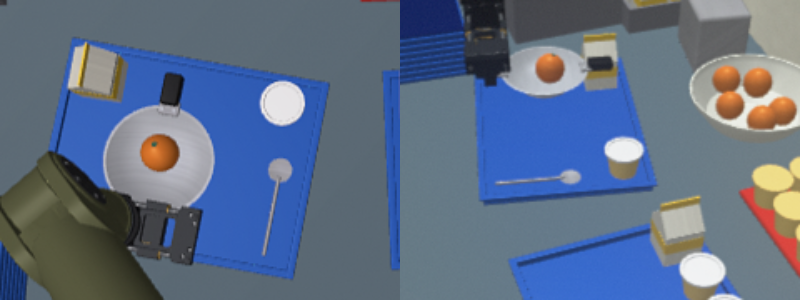

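The final picture shows the dish at (160,158) in the left panel, with its free handle at (172,90) pointing across to the guest. The clementine is on the flat at (160,152), the tray items are unmoved, and the ball is at rest, so I hand the job in.

```bash
python3 -c "
from cell import env
print(env.sign_off())"
```

```text
the job is handed in; nothing more can be done
None
```

I handed the job in at about 20 s (no verdict returned): the dish is held still by its near handle, about 10 cm above the middle of the guest's tray with the free handle towards the guest, sagging about 1–1.5° at the far end with the clementine at rest about 10 mm off centre.

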